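# Fit check of a silver caddy's double lid

### The job

Check the fit of the finished silver tea caddy's double lid. Take the nested lids together by the wide brass rim of the inner lid, carry them from the wooden lid stand as one, lower them (do not drop them) until the rim sits fully home on the caddy's neck, and let go. Then draw the silver outer lid alone straight up, leaving the brass inner lid seated and undisturbed, and finish while holding the outer lid still and level, straight above the caddy, about 10 cm clear of the inner lid; do not shift the caddy or disturb the tools lying around.

Things in the scene. Friction and masses are not known exactly. Their poses are not given: they have to be found in the camera images.
- caddy_mouth (a point): Centre of the caddy's mouth, level with its neck's upper edge, 100 mm above the table; z up. The caddy is a loose round hollow silver box, about 0.6 kg, standing on the table, open on top: belly 80 mm across up to 66 mm, shoulder up to 76 mm, then a straight neck to the top, 54 mm across outside, 47 mm inside.
- stand_top (a point): Centre of the flat black leather top of the fixed dark wooden lid stand, 50 mm above the table; the stand is 62 mm across at the top, 80 mm at its foot. The nested lids start on it, roughly centred.
- inner_flange (a point): Centre of the brass inner lid's rim, half-way up it; z up. Loose, 0.16 kg. Rim: disc 62 mm across, 10 mm thick, upright edge to grip across. Under it a plug 43 mm across, 12 mm deep, lowest 5 mm tapered to 34, fits the neck with 2 mm play all round; seated, the rim lies on the neck and this point is 5 mm above caddy_mouth. On the rim a flat boss 34 mm across, 7 mm high, hidden in the outer lid.
- outer_center (a point): Centre of the silver outer lid's round body, 13 mm above its lower edge; z up. Loose cap, 0.09 kg, 44 mm across, 26 mm high (lower 18 mm straight), red knob 16 mm across on top, its top 27 mm above this point. Unfastened: its 7 mm deep hollow sits on the inner lid's boss with 2.5 mm play; nested, this point is 18 mm above inner_flange. Gripped alone it comes off alone; the rim carries both.
- oilstone: Bystander: black sharpening stone, 160 x 50 x 30 mm, lying along its x axis; origin at the centre of its underside. Loose.
- hammer_head (a point): Bystander: centre of the head of a chasing hammer lying on the table, 14 mm above it; its handle runs 215 mm along this point's -x axis; head 50 mm along its y axis. Loose.
- punch_rack: Bystander: wooden block 60 x 90 x 50 mm (x, y, z) with eight steel punches standing in it, up to 125 mm high overall; origin at the centre of its underside. Loose.
Not all that is in view belongs to the job. Of the things that look like the part that bears outer_center, the smaller one is meant. Leave any green look-alike of the part that bears inner_flange alone.

How it is judged:
On the way, in this order (a step that is already met when the one before it is completed fails the run):
1. the nested lids are carried together, held by the inner lid's rim, clear of the stand (contact force between the fingers and inner_lid above 1 N and z of inner_flange in the frame of stand_top above 0.037 m and distance between outer_center and inner_flange below 0.024 m), for 0.2 s.
2. both lids, still nested, sit fully home on the caddy and have been let go (z of inner_flange in the frame of caddy_mouth between 0.002 and 0.008 m and horizontal distance between inner_flange and caddy_mouth below 0.005 m and angle between the z axis of inner_flange and the z axis of caddy_mouth, either way round below 0.06 rad and distance between outer_center and inner_flange below 0.024 m and contact force between the fingers and inner_lid below 0.1 N and contact force between the fingers and outer_lid below 0.1 N), for 0.2 s.
At the end, for the whole second after the job is handed in: Inner lid fully home on the upright caddy (height within 3 mm, centred within 5 mm, flat), touched by neither robot nor outer lid; caddy shifted under 25 mm; gripper holds the outer lid still and level (0.2 rad), within 30 mm of the caddy axis, its edge 60 to 160 mm above the inner rim (z of inner_flange in the frame of caddy_mouth between 0.002 and 0.008 m and horizontal distance between inner_flange and caddy_mouth below 0.005 m and angle between the z axis of inner_flange and the z axis of caddy_mouth, either way round below 0.06 rad and contact force between each of the arm, the fingers and inner_lid below 0.1 N and contact force between outer_lid and inner_lid below 0.05 N and contact force between the fingers and outer_lid above 1 N and z of outer_center in the frame of inner_flange between 0.078 and 0.178 m and horizontal distance between outer_center and caddy_mouth below 0.03 m and angle between outer_center's own z axis and vertical below 0.2 rad and linear speed of outer_lid below 0.02 m/s and angle between caddy_mouth's own z axis and vertical below 0.05 rad and height (world z) of caddy_mouth below 0.105 m and distance of caddy_mouth from where it was at the start of the episode below 0.025 m); the arm keeps its last pose, push and grip.
It fails at once if the outer lid comes off the inner lid while the inner lid is not seated on the caddy (pulled off too early, or the inner lid pulled up or tipped with it) (distance between outer_center and inner_flange above 0.026 m and (z of inner_flange in the frame of caddy_mouth above 0.009 m or horizontal distance between inner_flange and caddy_mouth above 0.006 m or angle between the z axis of inner_flange and the z axis of caddy_mouth, either way round above 0.1 rad)).
It fails at once if the lids are let go above the caddy before the plug is down in the neck, or the inner lid is pulled up again with the outer lid (contact force between the fingers and inner_lid below 0.05 N and horizontal distance between inner_flange and caddy_mouth below 0.06 m and z of inner_flange in the frame of caddy_mouth above 0.013 m).
It fails at once if the inner lid is dropped or set down anywhere else: it leaves the stand and lies on the table (height (world z) of inner_flange below 0.045 m).
It fails at once if the caddy is tipped or shifted by more than 25 mm (angle between caddy_mouth's own z axis and vertical above 0.15 rad or distance of caddy_mouth from where it was at the start of the episode above 0.025 m).
It fails at once if a bystander (oilstone, hammer, punch rack) is moved by more than 20 mm (distance of any of oilstone, hammer_head, punch_rack from where it was at the start of the episode above 0.02 m).
It also fails if it takes over 45 s, if anything falls off the work surface, if the arm or the gripper's body presses on something with over 40 N, if the wrist force passes 120 N, or if a joint passes its speed limit or range.

### The arm

A 7-joint arm with a two-finger parallel gripper is mounted at the origin on the work surface. World frame = base frame: x ahead of the robot, y to its left, z up, the work surface at z = 0. Lengths are in m, angles in rad, forces in N, time in s.
With the tool pointing down it reaches from about 0.425 to 0.875 m from the base axis. Payload 4.7 kg.
Tool frame: the origin (TCP) lies on the mounting face of the last link; the fingertips stand 182 mm ahead of it and the grasp point (between the pads) lies 164 mm ahead of it; z points along the fingers, y is the direction in which the jaws open and shut (so a half turn about z gives the same grasp; the last joint's range is limited). The gripper opens to 87 mm and grips with 3 to 60 N. Pads are 19 mm wide; open, the fingers measure 117 mm over their backs; the gripper's body (75 mm by 190 mm) begins 51 mm behind the grasp point.
Start: joints at [-1.322, 0.321, -0.07, 1.45, 0.023, 1.371, -0.057], TCP at [0.151, 0.632, 0.405] pointing down, gripper open.
Joint ranges: [-2.86, 2.86], [-0.3, 2.09], [-1.38, 1.24], [0.06, 2.45], [-1.56, 4.7], [0.09, 2.05], [-2.69, 2.69]. Speed limits (rad/s): [2.57, 2.57, 3.14, 3.14, 3.14, 3.14, 3.14].

### API

Orientations are given as a rotation vector (axis times angle).
In Python, from bench import ctrl gives the robot as it stands. The module is installed in compiled form; this text tells all that it offers.
- The arm moves only by the tool play_rows, never from a script. Its argument "targets" is text: rows parted by semicolons, each of 7 numbers parted by spaces: the shift along the tool's x, y, z in cm, then the turn, a rotation vector about the tool's x, y, z in rad, then the opening, from -1 (shut) to 1 (fully open). In form: x y z ax ay az grip; .... A call has 1 to 20 rows; each row shifts and turns the pose as measured when the row begins, along the tool's axes as they then stand; what a row does not reach is not made up. A row lasts 1/8 s, in which the tool goes at most 62.5 mm and 10.7 degrees, less where a joint would pass 70% of its speed; a pose out of reach is approached as far as the arm can. A call is refused whole if a number of a shift passes 6.25 or a number of a turn 0.188, either way. A call with a gripper value outside its range is refused whole. The fingers move at their own pace and stop on an object; "newtons" is the grip in N (left out, the last holds). Time passes only in rows, so rows that do not move let the fingers close. It gives the time, the measured TCP pose, the force and the opening at its end, in the units of the state.
- ctrl.get_state(): the state, without advancing time (a new reading comes with each control period).
- ctrl.get_image(name): name is "scene" or "top"; returns a dict with "pixels" (420x560x3 uint8, blue, green, red), "depth" (420x560 float32, m along the optical axis (not along the pixel's ray), 0 where there is no reading), "intrinsics" (3x3 intrinsics, pixels), "k1" (the pictures are not rectified: a ray, as slopes to the right and down, at radius r is drawn at 1 + k1 r^2 times it, then the intrinsics apply), "R" (3x3) and "t" (3): a world point X has camera coordinates R X + t. Camera axes: x right, y down, z forward; pixel columns grow to the right and rows downward; lengths in m; the calibration is good to about 2 mm. A picture is of the moment at which its call begins.
- ctrl.close_job(): hands the job in, once; it reports no verdict.
The state is a dict: "time": time; "joint_positions": joint angles; "qd": joint speeds; "joint_torque": joint torques, N m; "position": TCP position; "tool_rot": TCP orientation; "ft_force": force on the tool from outside, world axes, zero at the start; "torque": the same for the moment, N m; "grip_width": opening from 0.0 (shut) to 1.0 (fully open).
Only numpy, scipy, OpenCV 4.12 (cv2) and the standard library are available. Lean on these libraries where they do the work, as an engineer would, in place of code of your own. Each camera call takes 0.05 s, during which the arm holds its last target.

## Working session

There is one attempt and no reset: what is moved stays moved. The work goes in short steps, Python scripts to look and compute and a tool call to move; the robot and the scene stay as the last step left them, time stands still between calls to the robot, and variables do not carry over. Pictures are saved under pics/ and viewed, and the job is handed in when it is done.

Besides the shell and the picture viewer there is one more tool, called after "Request:" as a command line: name --argument value ..., lists and objects as JSON in quotes. play_rows: Moves the arm, as the interface text tells. Its arguments: {"type":"object","properties":{"targets":{"type":"string"},"newtons":{"type":"number"}},"required":["targets"]}

```bash
mkdir -p pics
cat > h.py <<'E'
import numpy as np, cv2, pickle
from bench import ctrl
def shot(n,tag):
    d=ctrl.get_image(n); cv2.imwrite(f'pics/{tag}.png',d['pixels']); pickle.dump(d,open(f'{tag}.pkl','wb')); return d
def cloud(d):
    K=d['intrinsics'];dp=d['depth'];h,w=dp.shape
    u,v=np.meshgrid(np.arange(w),np.arange(h))
    p=np.stack([u,v],-1).reshape(-1,1,2).astype(float)
    n=cv2.undistortPoints(p,K,np.array([d['k1'],0,0,0,0.])).reshape(h,w,2)
    c=np.dstack([n*dp[...,None],dp])
    X=(c-np.array(d['t']).ravel())@np.array(d['R'])
    X[dp<=0]=np.nan
    return X
E
python3 - <<'E'
from h import *
for n in('scene','top'):
    d=shot(n,n+'0'); print(n,d['intrinsics'],d['k1'],d['R'],d['t'])
print(ctrl.get_state())
E
```

```text
scene [[474.69913133   0.         272.85484161]
 [  0.         474.69913133 207.41649567]
 [  0.           0.           1.        ]] -0.09468239941157332 [[ 0.21628232  0.97632814 -0.00230724]
 [ 0.52891033 -0.11915323 -0.8402716 ]
 [-0.82065573  0.18051557 -0.54216078]] [-0.03535266 -0.20837107  1.45709355]
top [[441.18857962   0.         276.69436221]
 [  0.         441.18857962 210.87633615]
 [  0.           0.           1.        ]] -0.05851759809112516 [[-0.02945983 -0.99887973  0.03703246]
 [-0.98897723  0.02374939 -0.14615064]
 [ 0.14510741 -0.04092983 -0.98856896]] [-0.09269236  0.51519108  0.88980249]
{'time': 0.1, 'joint_positions': array([-1.32189604,  0.32175804, -0.07006083,  1.45152745,  0.0225904 ,
        1.37077732, -0.05691463]), 'qd': array([ 0.00093101, -0.00077085,  0.00069812, -0.00422117, -0.00130029,
       -0.00044661,  0.00041686]), 'joint_torque': array([-1.81346854e-04, -4.92570376e+01, -4.05796096e-01, -3.13401461e+01,
       -6.43779687e-02,  3.95997043e-02,  8.34085176e-05]), 'position': array([0.15122409, 0.63198945, 0.4037773 ]), 'tool_rot': array([-3.67982505e-01, -3.11985620e+00,  2.63940360e-03]), 'ft_force': array([-0.76128458,  0.51796429,  0.44903083]), 'torque': array([ 0.01461404, -0.02881568, -0.0574523 ]), 'grip_width': 1.000896951050945}
```

View pics/scene0.png

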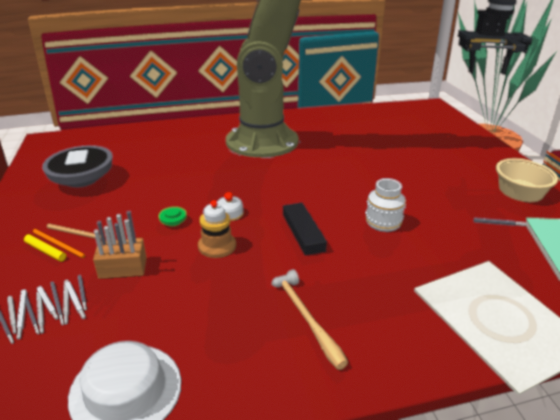

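View pics/top0.png

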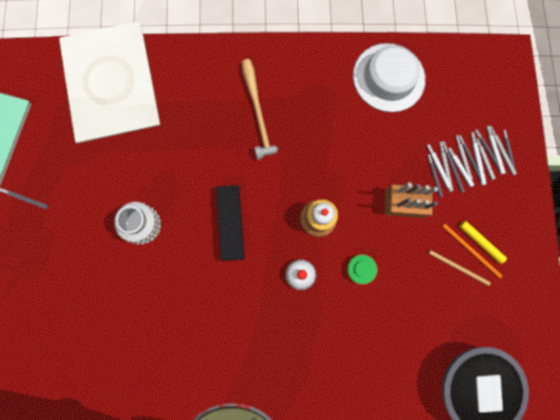

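The top view shows the caddy at about (137,222), the stand with the nested lids at (320,217), a loose silver look-alike cap at (301,275) and the green decoy at (362,269). Between caddy and stand is the oilstone at (230,222). The rack is at (411,200) and the hammer head at (265,153). Next I'll measure positions from depth.

Run:
```python
from h import *
for n in('top0','scene0'):
    d=pickle.load(open(n+'.pkl','rb'));X=cloud(d)
    np.set_printoptions(precision=4,suppress=True)
    print(n)
    t=X[(abs(X[...,2])<.01)]; print('table z med',np.nanmedian(t[:,2]))
    im=d['pixels']
    ctr={'top0':{'stand':(320,217),'caddy':(137,222),'decoy':(301,275)},'scene0':{'stand':(217,225),'caddy':(386,205),'decoy':(229,207)}}[n]
    for k,(u,v) in ctr.items():
        w=X[v-45:v+45,u-45:u+45].reshape(-1,3)
        print(k)
        # median location
        m0=X[v,u]; 
        print(' px',m0)
        r=np.hypot(*(w[:,:2]-m0[:2]).T)
        w=w[(r<.06)]
        for z0 in np.arange(0,.13,.005):
            s=w[(w[:,2]>z0)&(w[:,2]<=z0+.005)]
            if len(s)>8: 
                c,rr=cv2.minEnclosingCircle(s[:,:2].astype(np.float32)); print('  z%.3f n%d c %.4f %.4f r %.4f med'%(z0,len(s),*c,rr),s.mean(0))
    x,y=ctr['stand']; a=cv2.resize(im[y-35:y+65,x-60:x+60],None,fx=5,fy=5,interpolation=cv2.INTER_CUBIC)
    x,y=ctr['caddy'];b=cv2.resize(im[y-40:y+40,x-40:x+40],None,fx=5,fy=5,interpolation=cv2.INTER_CUBIC)
    cv2.imwrite(f'pics/{n}_s.png',a);cv2.imwrite(f'pics/{n}_c.png',b)
```

```text
top0
table z med -0.0007030712613107824
stand
 px [ 0.49   -0.1897  0.0954]
  z0.000 n418 c 0.4900 -0.1896 r 0.0600 med [ 0.4789 -0.1808  0.0011]
  z0.005 n56 c 0.5005 -0.2023 r 0.0443 med [ 0.4886 -0.1862  0.0082]
  z0.010 n154 c 0.4996 -0.1970 r 0.0394 med [ 0.4872 -0.1848  0.0125]
  z0.015 n78 c 0.5014 -0.1968 r 0.0359 med [ 0.4904 -0.1817  0.0166]
  z0.020 n9 c 0.4836 -0.1875 r 0.0237 med [ 0.4785 -0.1832  0.0223]
  z0.025 n12 c 0.4907 -0.1894 r 0.0283 med [ 0.4885 -0.1777  0.0275]
  z0.030 n12 c 0.4912 -0.1854 r 0.0265 med [ 0.4824 -0.1797  0.0327]
  z0.040 n21 c 0.4958 -0.1904 r 0.0295 med [ 0.4878 -0.1761  0.0434]
  z0.045 n12 c 0.4916 -0.1817 r 0.0236 med [ 0.487  -0.1766  0.0454]
  z0.065 n84 c 0.5000 -0.1971 r 0.0311 med [ 0.4963 -0.1918  0.0688]
  z0.070 n232 c 0.4992 -0.1970 r 0.0309 med [ 0.4964 -0.1956  0.0719]
  z0.075 n13 c 0.4954 -0.1943 r 0.0214 med [ 0.4862 -0.1882  0.0773]
  z0.085 n24 c 0.4996 -0.1970 r 0.0220 med [ 0.4927 -0.1916  0.0883]
  z0.090 n111 c 0.4995 -0.1968 r 0.0216 med [ 0.498  -0.1948  0.0933]
  z0.095 n177 c 0.4992 -0.1973 r 0.0196 med [ 0.4989 -0
[... 4969 characters left out ...]
8  0.0026]
  z0.005 n23 c 0.4026 -0.1413 r 0.0179 med [ 0.4053 -0.1423  0.0076]
  z0.010 n25 c 0.4044 -0.1413 r 0.0168 med [ 0.4067 -0.1438  0.0125]
  z0.015 n29 c 0.3998 -0.1450 r 0.0201 med [ 0.4064 -0.1462  0.0176]
  z0.020 n40 c 0.3823 -0.1544 r 0.0303 med [ 0.4031 -0.1454  0.0224]
  z0.025 n89 c 0.3832 -0.1537 r 0.0287 med [ 0.3943 -0.1504  0.0281]
  z0.030 n110 c 0.3844 -0.1554 r 0.0253 med [ 0.3866 -0.1539  0.0316]
  z0.035 n9 c 0.3845 -0.1547 r 0.0093 med [ 0.3875 -0.1549  0.0379]
  z0.040 n20 c 0.3863 -0.1547 r 0.0094 med [ 0.3887 -0.1555  0.0429]
  z0.045 n25 c 0.3824 -0.1542 r 0.0100 med [ 0.3854 -0.1545  0.0482]
  z0.050 n17 c 0.3812 -0.1538 r 0.0091 med [ 0.3816 -0.1545  0.0512]
```

```bash
cat >> h.py <<'E'
from scipy.spatial.transform import Rotation as Ro
np.set_printoptions(precision=4,suppress=True)
def st():
    s=ctrl.get_state();R=Ro.from_rotvec(s['tool_rot']).as_matrix();p=np.array(s['position']);return s,R,p
def plan(tx,ty,tz,yaw=None):
    # target grasp point (tool vertical), yaw = world angle of tool y axis
    s,R,p=st();g=p+R[:,2]*.164
    print('t',s['time'],'grasp',g,'R',R.round(3).tolist(),'f',s['ft_force'],'grip',s['grip_width'],'q',s['joint_positions'])
    cy=np.arctan2(R[1,1],R[0,1]) if yaw is None else yaw
    y=np.array([np.cos(cy),np.sin(cy),0]);z=np.array([0,0,-1.]);x=np.cross(y,z)
    T=np.stack([x,y,z],1)
    tp=np.array([tx,ty,tz])-z*.164
    print('tool shift cm',R.T@(tp-p)*100,'world cm',(tp-p)*100,'turn',Ro.from_matrix(R.T@T).as_rotvec())
E
python3 - <<'E'
from h import *
for yw in(0,np.pi): plan(.5015,-.1975,.2,yw)
E
```

```text
t 0.1 grasp [0.1512 0.6317 0.2398] R [[-0.973, 0.233, -0.0], [0.233, 0.973, -0.002], [-0.0, -0.002, -1.0]] f [-0.7613  0.518   0.449 ] grip 1.000896951050945 q [-1.3219  0.3218 -0.0701  1.4515  0.0226  1.3708 -0.0569]
tool shift cm [-53.3649 -72.5163   4.1044] world cm [ 35.0276 -82.9489  -3.9777] turn [-0.0014  0.0012  1.336 ]
t 0.1 grasp [0.1512 0.6317 0.2398] R [[-0.973, 0.233, -0.0], [0.233, 0.973, -0.002], [-0.0, -0.002, -1.0]] f [-0.7613  0.518   0.449 ] grip 1.000896951050945 q [-1.3219  0.3218 -0.0701  1.4515  0.0226  1.3708 -0.0569]
tool shift cm [-53.3649 -72.5163   4.1044] world cm [ 35.0276 -82.9489  -3.9777] turn [-0.0013 -0.0015 -1.8056]
```

View pics/top0_s.png

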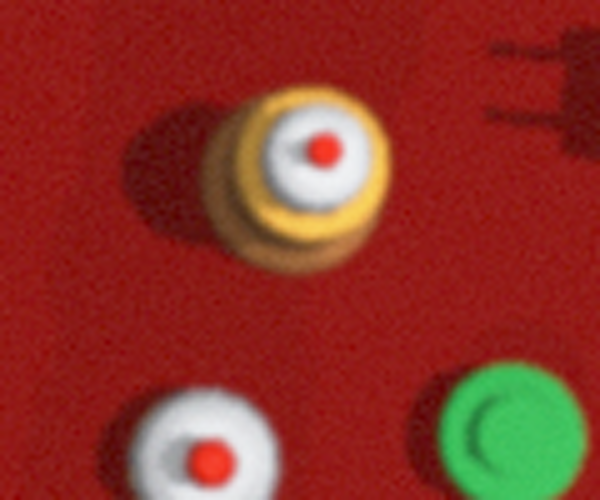

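View pics/scene0_s.png

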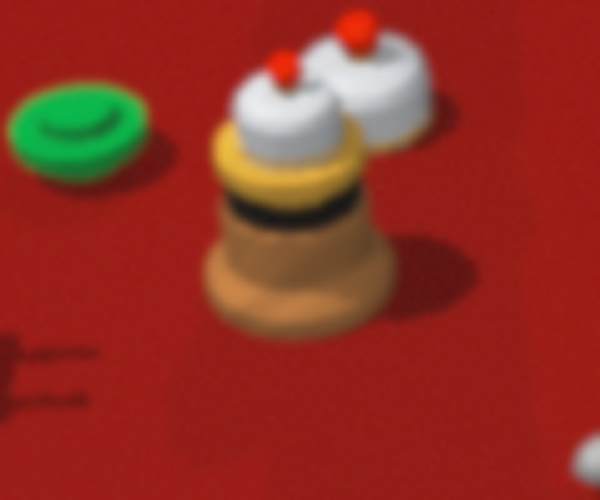

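Request:
play_rows --targets "-5.5 -0.7 0 0 0 0.09 1;-5.5 -0.7 0 0 0 0.09 1;-5.5 -0.7 0 0 0 0.09 1;-5.5 -0.7 0 0 0 0.09 1;-5.5 -0.7 0 0 0 0.09 1;-5.5 -0.7 0 0 0 0.09 1;-5.5 -0.7 0 0 0 0.09 1;-5.5 -0.7 0 0 0 0.09 1;-5.5 -0.7 0 0 0 0.09 1;-5.5 -0.7 0 0 0 0.09 1;-5.5 -0.7 0 0 0 0.09 1;-5.5 -0.7 0 0 0 0.09 1;-5.5 -0.7 0 0 0 0.09 1"

```text
time: 1.72
position: [0.5742, 0.0825, 0.3966]
tool_rot: [-2.06, -2.37, 0.019]
ft_force: [1.1, -0.0, 0.3]
grip_width: 1.0
```

```bash
python3 -c "
from h import *
plan(.5015,-.1975,.2,0)"
```

```text
t 1.725 grasp [0.5727 0.0812 0.2326] R [[-0.139, 0.99, -0.009], [0.99, 0.139, -0.008], [-0.007, -0.01, -1.0]] f [ 1.106  -0.0091  0.298 ] grip 1.0002300778050945 q [-0.6041  0.1875  0.4723  1.6544 -0.0805  1.3305  0.0209]
tool shift cm [-26.6909 -11.0667   3.5456] world cm [ -7.2683 -28.0004  -3.2554] turn [-0.0095  0.0074  0.1399]
```

Request:
play_rows --targets "-4.6 -1.5 0 -0.005 0.004 0.07 1;-4.6 -1.3 0.3 -0.004 0.003 0.07 1;-4.6 -1.2 0.5 0 0 0 1;-4.6 -1.2 0.5 0 0 0 1;-4.6 -1.2 0.5 0 0 0 1;-2 -0.5 0.5 0 0 0 1;0 0 0 0 0 0 1"

```text
time: 2.6
position: [0.5086, -0.1838, 0.3719]
tool_rot: [-2.239, -2.202, 0.005]
ft_force: [-0.8, 0.4, -0.0]
grip_width: 1.002
```

```bash
python3 -c "
from h import *
plan(.5015,-.1975,.15,0)"
```

```text
t 2.6 grasp [ 0.5081 -0.184   0.2079] R [[0.017, 1.0, -0.003], [1.0, -0.017, -0.002], [-0.002, -0.003, -1.0]] f [-0.7934  0.4481 -0.0007] grip 1.0021331806793532 q [-0.3304  0.1176  0.679   1.7898 -0.0748  1.2628  0.3514]
tool shift cm [-1.3761 -0.669   5.7973] world cm [-0.7068 -1.3747 -5.7932] turn [-0.0026  0.0017 -0.0167]
```

Request:
play_rows --targets "-0.7 -0.35 2 -0.002 0.002 -0.017 1;-0.7 -0.35 2.5 0 0 0 1;0 0 1.3 0 0 0 1;0 0 0 0 0 0 1"

```text
time: 3.1
position: [0.5038, -0.1924, 0.3128]
tool_rot: [-2.212, -2.229, -0.004]
ft_force: [0.4, -0.6, -0.3]
grip_width: 0.999
```

```bash
python3 -c "
from h import *
plan(.5015,-.1975,.07,0)
for n in('top','scene'):
  d=shot(n,n+'1');u,v=(320,217) if n=='top' else (217,215)
  cv2.imwrite('pics/%s1c.png'%n,cv2.resize(d['pixels'][v-70:v+50,u-80:u+80],None,fx=5,fy=5,interpolation=2))
"
```

```text
t 3.1 grasp [ 0.5039 -0.192   0.1488] R [[-0.008, 1.0, 0.001], [1.0, 0.008, 0.003], [0.003, 0.001, -1.0]] f [ 0.351  -0.5532 -0.2994] grip 0.9985661635338751 q [-0.3     0.1732  0.6808  1.8647 -0.1226  1.145   0.4319]
tool shift cm [-0.5259 -0.2378  7.8781] world cm [-0.2277 -0.5052 -7.8797] turn [ 0.0008 -0.0028  0.0076]
```

View pics/top1c.png

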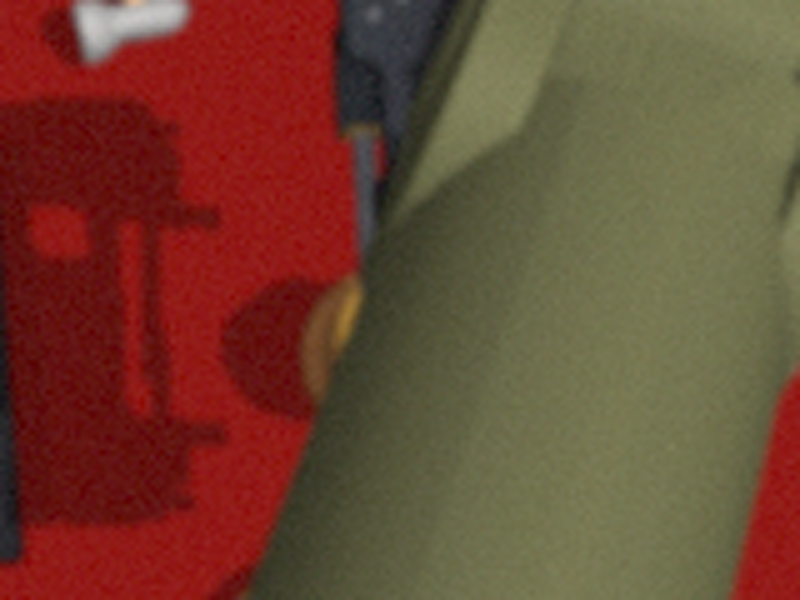

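View pics/scene1c.png

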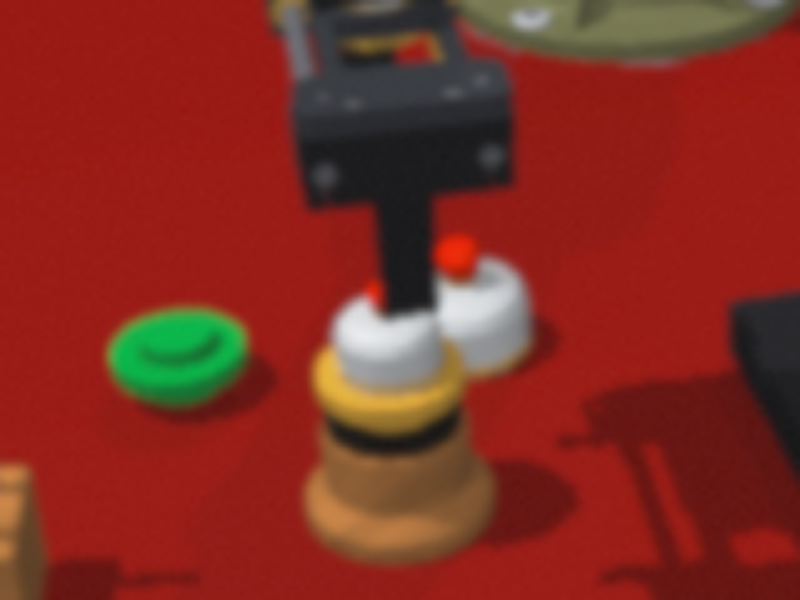

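The arm hides the lids in the top view. In the scene view the front finger, at about (410,300), sits slightly right of the lids' axis at about (388,340), which fits the 5 mm y error still to be corrected. I'll check the scene camera against the robot using the visible finger.

```bash
python3 -c "
from h import *
d=pickle.load(open('scene1.pkl','rb'));X=cloud(d)
w=X[145+15:145+70, 137+60:137+100].reshape(-1,3)
w=w[(w[:,0]>.54)&(w[:,2]>.12)&(w[:,2]<.2)]
for a in np.arange(.12,.2,.005):
  s=w[(w[:,2]>a)&(w[:,2]<a+.005)]
  if len(s): print(a,len(s),s.min(0),s.max(0),np.median(s,0))
"
```

```text
0.125 3 [ 0.5556 -0.1968  0.1287] [ 0.5572 -0.1816  0.1295] [ 0.5571 -0.1833  0.1293]
0.13 31 [ 0.5547 -0.2024  0.1301] [ 0.559  -0.1811  0.1345] [ 0.557  -0.1911  0.1325]
0.135 29 [ 0.5539 -0.2018  0.1356] [ 0.56   -0.1808  0.14  ] [ 0.5568 -0.192   0.1377]
0.14 23 [ 0.5529 -0.2017  0.1402] [ 0.5587 -0.1824  0.145 ] [ 0.5567 -0.1937  0.1425]
0.14500000000000002 26 [ 0.5546 -0.2031  0.145 ] [ 0.5613 -0.1823  0.1497] [ 0.5572 -0.1918  0.1473]
0.15000000000000002 23 [ 0.5558 -0.2029  0.1504] [ 0.56   -0.182   0.1544] [ 0.5578 -0.1916  0.1525]
0.15500000000000003 26 [ 0.556  -0.2026  0.1555] [ 0.5615 -0.1819  0.1597] [ 0.5591 -0.1905  0.1577]
0.16000000000000003 23 [ 0.5583 -0.2024  0.1603] [ 0.563  -0.1819  0.1649] [ 0.5601 -0.1933  0.1627]
0.16500000000000004 25 [ 0.5548 -0.2033  0.165 ] [ 0.5624 -0.1814  0.1697] [ 0.5603 -0.1909  0.1675]
0.17000000000000004 29 [ 0.559  -0.2033  0.1701] [ 0.564  -0.1815  0.175 ] [ 0.562  -0.1928  0.1724]
0.17500000000000004 25 [ 0.5594 -0.2032  0.1752] [ 0.5657 -0.1813  0.18  ] [ 0.5631 -0.1923  0.1774]
0.18000000000000005 17 [ 0.5624 -0.2031  0.1801] [ 0.5662 -0.1812  0.1829] [ 0.5638 -0.1925  0.1815]
0.19500000000000006 20 [ 0.5893 -0.2239  0.1976] [ 0.5928 -0.1623  0.2   ] [ 0.5907 -0.196   0.1994]
```

Request:
play_rows --targets "-0.6 -0.3 0 0 -0.002 0.008 1;0 0 0 0 0 0 1"

```text
time: 3.45
position: [0.5018, -0.1992, 0.3155]
tool_rot: [2.219, 2.218, 0.006]
ft_force: [0.5, 0.4, -0.5]
grip_width: 1.008
```

```bash
python3 -c "
from h import *
plan(.5015,-.1975,.07,0)"
```

```text
t 3.45 grasp [ 0.5027 -0.1993  0.1515] R [[0.0, 1.0, 0.006], [1.0, -0.0, -0.0], [-0.0, 0.006, -1.0]] f [ 0.5332  0.4216 -0.4762] grip 1.0078555160802676 q [-0.2942  0.1695  0.6874  1.8629 -0.1199  1.1446  0.435 ]
tool shift cm [ 0.1769 -0.0705  8.1501] world cm [-0.0255  0.1747 -8.1505] turn [ 0.0055  0.0003 -0.0004]
```

Request:
play_rows --targets "0.15 -0.1 1.5 0.005 0 0 1;0 0 2 0 0 0 1;0 0 2 0 0 0 1;0 0 1.2 0 0 0 1;0 0 0 0 0 0 1"

```text
time: 4.08
position: [0.5005, -0.1971, 0.2445]
tool_rot: [-2.221, -2.221, -0.0]
ft_force: [0.7, 0.5, 0.1]
grip_width: 0.994
```

```bash
python3 -c "
from h import *
plan(.5015,-.1975,.07,0)"
```

```text
t 4.075 grasp [ 0.5004 -0.197   0.0805] R [[0.0, 1.0, -0.0], [1.0, -0.0, 0.001], [0.001, -0.0, -1.0]] f [0.7207 0.495  0.0528] grip 0.9937426894934905 q [-0.2663  0.2607  0.6691  1.9319 -0.1901  1.0122  0.4876]
tool shift cm [-0.0449  0.1048  1.0502] world cm [ 0.1044 -0.0443 -1.0503] turn [-0.0004 -0.0006 -0.0003]
```

Request:
play_rows --targets "0 0.05 0.8 0 0 0 1;0 0 0.2 0 0 0 1;0 0 0 0 0 0 1"

```text
time: 4.45
position: [0.5016, -0.1973, 0.2349]
tool_rot: [2.221, 2.22, 0.002]
ft_force: [-0.4, 0.6, 0.4]
grip_width: 1.002
```

```bash
python3 -c "
from h import *
plan(.5015,-.1975,.07,0)
for n in('scene',):
  d=shot(n,n+'2');u,v=(217,215)
  cv2.imwrite('pics/%s2c.png'%n,cv2.resize(d['pixels'][v-70:v+50,u-80:u+80],None,fx=5,fy=5,interpolation=2))
plan(.5015,-.1975,.07,0)
"
```

```text
t 4.45 grasp [ 0.5019 -0.1973  0.0709] R [[0.0, 1.0, 0.002], [1.0, -0.0, 0.0], [0.0, 0.002, -1.0]] f [-0.4033  0.6065  0.3912] grip 1.0016500187957829 q [-0.2602  0.2765  0.6647  1.9375 -0.2035  0.9924  0.4975]
tool shift cm [-0.0214 -0.0083  0.0923] world cm [-0.0082 -0.0214 -0.0923] turn [ 0.0017 -0.0002 -0.0004]
t 4.5 grasp [ 0.5019 -0.1972  0.071 ] R [[0.0, 1.0, 0.002], [1.0, -0.0, 0.0], [0.0, 0.002, -1.0]] f [ 0.1046 -0.0561 -0.8132] grip 0.9996412361352011 q [-0.2603  0.2764  0.6648  1.9375 -0.2035  0.9925  0.4975]
tool shift cm [-0.0238 -0.0084  0.0961] world cm [-0.0082 -0.0237 -0.0961] turn [ 0.0017 -0.0003 -0.0003]
```

View pics/scene2c.png

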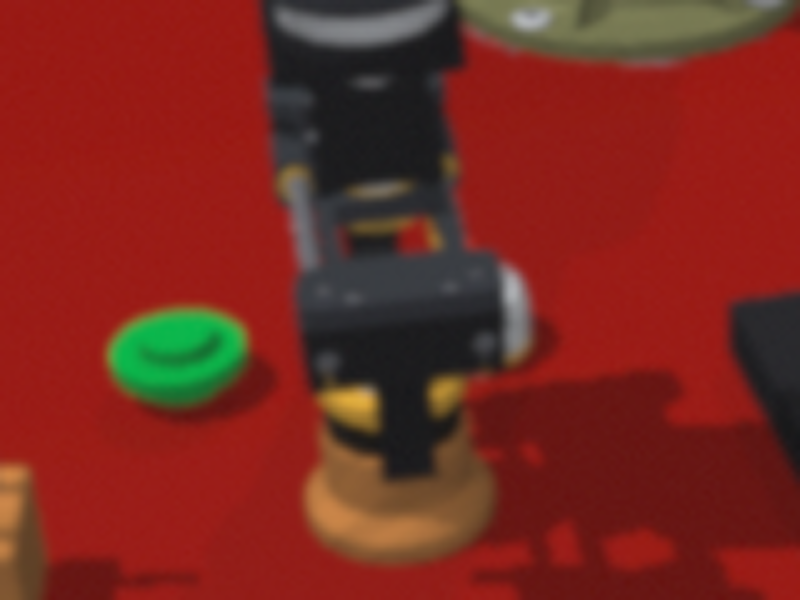

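Request:
play_rows --targets "0 0 0 0 0 0 0;0 0 0 0 0 0 -1;0 0 0 0 0 0 -1;0 0 0 0 0 0 -1;0 0 0 0 0 0 -1;0 0 0 0 0 0 -1;0 0 0 0 0 0 -1" --newtons 25

```text
time: 5.38
position: [0.5015, -0.1974, 0.2356]
tool_rot: [2.221, 2.22, 0.003]
ft_force: [-0.3, 0.9, 0.1]
grip_width: 0.697
```

```bash
python3 -c "
from h import *
plan(.5015,-.1975,.07,0)
"
```

```text
t 5.375 grasp [ 0.5019 -0.1974  0.0716] R [[0.0, 1.0, 0.002], [1.0, -0.0, 0.0], [0.0, 0.002, -1.0]] f [-0.3053  0.9242  0.1291] grip 0.6970579248463717 q [-0.2603  0.2753  0.6651  1.9371 -0.2031  0.9933  0.4975]
tool shift cm [-0.0069 -0.004   0.1614] world cm [-0.0036 -0.0068 -0.1614] turn [ 0.0022 -0.0004 -0.0004]
```

Request:
play_rows --targets "0 0 -0.5 0 0 0 -1;0 0 -1 0 0 0 -1;0 0 -2 0 0 0 -1;0 0 -2.5 0 0 0 -1;0 0 -2.5 0 0 0 -1;0 0 -1.5 0 0 0 -1;0 0 0 0 0 0 -1;0 0 0 0 0 0 -1"

```text
time: 6.38
position: [0.5004, -0.1971, 0.3392]
tool_rot: [-2.222, -2.22, -0.002]
ft_force: [-0.1, 0.1, -1.3]
grip_width: 0.695
```

```bash
python3 -c "
from h import *
plan(.497,.1841,.17,0)
for n in('scene','top'):
  d=shot(n,n+'3');u,v=(217,170) if n=='scene' else (320,217)
  cv2.imwrite('pics/%s3c.png'%n,cv2.resize(d['pixels'][v-60:v+60,u-80:u+80],None,fx=5,fy=5,interpolation=2))
"
```

```text
t 6.375 grasp [ 0.5004 -0.197   0.1752] R [[0.001, 1.0, 0.0], [1.0, -0.001, 0.001], [0.001, 0.0, -1.0]] f [-0.1258  0.1013 -1.3385] grip 0.6949671805197659 q [-0.3083  0.1409  0.6922  1.8385 -0.0977  1.1961  0.4141]
tool shift cm [38.1233 -0.3728  0.5656] world cm [-0.3393 38.1242 -0.5248] turn [ 0.0003 -0.0011 -0.0009]
```

View pics/scene3c.png

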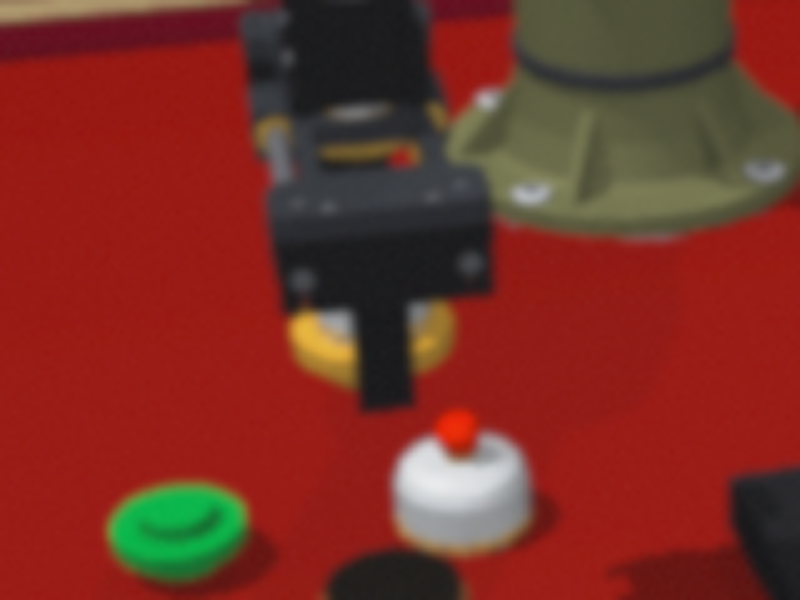

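View pics/top3c.png

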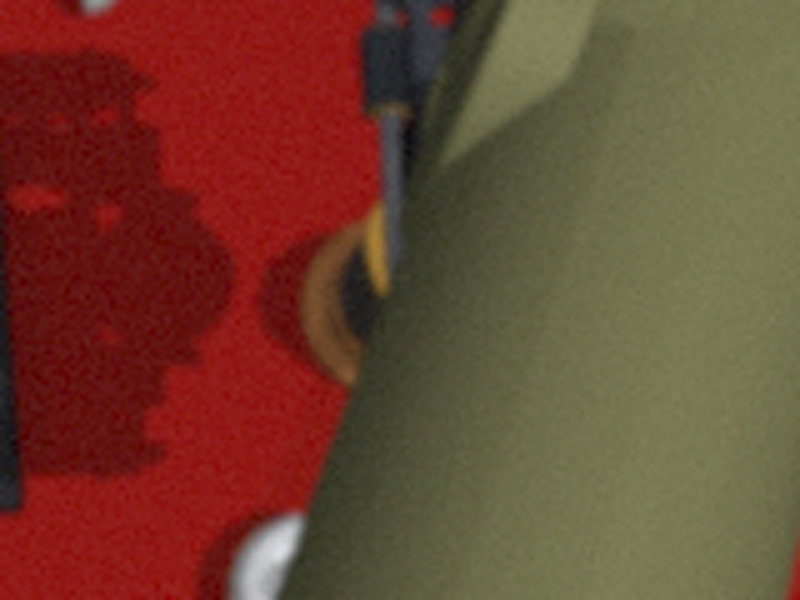

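The rim at about (370,340) is gripped by the front finger and lifted clear of the stand, and silver shows above it, so the lids are still nested. Now I'll carry them across.

Request:
play_rows --targets "1.5 0 0 0 0 0 -1;3 0 0 0 0 0 -1;4 0 0 0 0 0 -1;4 0 0 0 0 0 -1;4 0 0 0 0 0 -1;4 0 0 0 0 0 -1;4 0 0 0 0 0 -1;4 0 0 0 0 0 -1;3 0 0 0 0 0 -1;2 0 0 0 0 0 -1;1 0 0 0 0 0 -1;0 0 0 0 0 0 -1"

```text
time: 7.98
position: [0.4952, 0.1681, 0.3331]
tool_rot: [-2.211, -2.22, 0.013]
ft_force: [0.5, -0.8, -2.6]
grip_width: 0.699
```

```bash
python3 -c "
from h import *
plan(.497,.1841,.17,0)"
```

```text
t 7.975 grasp [0.4933 0.1681 0.1691] R [[-0.004, 1.0, -0.012], [1.0, 0.004, -0.0], [-0.0, -0.012, -1.0]] f [ 0.4531 -0.7808 -2.642 ] grip 0.6989858206943521 q [-0.7271  0.1031  0.3737  1.8663 -0.0447  1.1905 -0.3341]
tool shift cm [ 1.5952  0.1853 -0.0931] world cm [0.1798 1.5959 0.0909] turn [-0.0115  0.0001  0.0041]
```

Request:
play_rows --targets "0.8 0.1 0 -0.011 0 0.004 -1;0.7 0.08 0 0 0 0 -1;0 0 0 0 0 0 -1;0 0 0 0 0 0 -1"

```text
time: 8.48
position: [0.4978, 0.1809, 0.3332]
tool_rot: [2.227, 2.215, -0.001]
ft_force: [0.5, 0.4, -2.6]
grip_width: 0.699
```

```bash
python3 -c "
from h import *
plan(.497,.1841,.17,0)
for n in('scene','top'):
  d=shot(n,n+'4');u,v=(386,180) if n=='scene' else (137,222)
  cv2.imwrite('pics/%s4c.png'%n,cv2.resize(d['pixels'][v-60:v+60,u-80:u+80],None,fx=5,fy=5,interpolation=2))
plan(.497,.1841,.17,0)
d=pickle.load(open('scene4.pkl','rb'));X=cloud(d);w=X.reshape(-1,3)
w=w[(abs(w[:,1]-.184)<.06)&(abs(w[:,0]-.5)<.06)]
for a in np.arange(.07,.19,.004):
  s=w[(w[:,2]>a)&(w[:,2]<=a+.004)]
  if len(s)>5:
    c,r=cv2.minEnclosingCircle(s[:,:2].astype(np.float32));print('%.3f'%a,len(s),np.array(c),r,s.min(0),s.max(0))
"
```

```text
t 8.475 grasp [0.4979 0.1808 0.1692] R [[0.005, 1.0, 0.0], [1.0, -0.005, -0.001], [-0.001, 0.0, -1.0]] f [ 0.5433  0.3865 -2.5856] grip 0.6991637116394642 q [-0.7399  0.1133  0.3654  1.8552 -0.0425  1.1808 -0.3658]
tool shift cm [ 0.3163 -0.0836 -0.083 ] world cm [-0.0819  0.3168  0.0826] turn [ 0.0004  0.001  -0.0054]
t 8.575 grasp [0.4978 0.1809 0.1691] R [[0.005, 1.0, 0.0], [1.0, -0.005, -0.001], [-0.001, 0.0, -1.0]] f [-0.9135  0.2692 -2.6924] grip 0.7002925954732503 q [-0.7399  0.1133  0.3653  1.8553 -0.0427  1.1807 -0.3658]
tool shift cm [ 0.3076 -0.0779 -0.0862] world cm [-0.0763  0.3081  0.0859] turn [ 0.0003  0.0009 -0.0052]
0.070 91 [0.498  0.1837] 0.0315350778400898 [0.4695 0.153  0.0701] [0.5278 0.2135 0.0739]
0.074 55 [0.5003 0.1864] 0.02996843121945858 [0.4719 0.1576 0.0741] [0.5299 0.2064 0.0779]
0.078 73 [0.4969 0.1842] 0.028684234246611595 [0.4701 0.1584 0.0781] [0.5226 0.2115 0.082 ]
0.082 65 [0.4972 0.1862] 0.028572194278240204 [0.4695 0.159  0.0821] [0.5237 0.21   0.0859]
0.086 71 [0.4952 0.1863] 0.028710737824440002 [0.4703 0.1585 0.0861] [0.5237 0.2098 0.09  ]
0
[... 575 characters left out ...]
.03052930161356926 [0.4924 0.1502 0.158 ] [0.5412 0.1906 0.162 ]
0.162 50 [0.5014 0.1786] 0.039210956543684006 [0.463  0.1502 0.1621] [0.5398 0.2028 0.166 ]
0.166 99 [0.5008 0.1808] 0.03981763869524002 [0.4623 0.1508 0.166 ] [0.5394 0.1908 0.1699]
0.170 42 [0.4991 0.1772] 0.04134363681077957 [0.4581 0.1588 0.17  ] [0.5396 0.1905 0.1739]
0.174 55 [0.4992 0.1792] 0.0419984832406044 [0.458  0.1593 0.174 ] [0.5411 0.1891 0.1778]
0.178 41 [0.5002 0.1802] 0.04250689223408699 [0.4589 0.1593 0.1783] [0.5416 0.1897 0.1818]
0.182 58 [0.4996 0.179 ] 0.0445563904941082 [0.4557 0.1603 0.1821] [0.5435 0.1918 0.186 ]
0.186 63 [0.4986 0.1789] 0.04463478922843933 [0.4546 0.1599 0.186 ] [0.5426 0.1905 0.19  ]
```

View pics/scene4c.png

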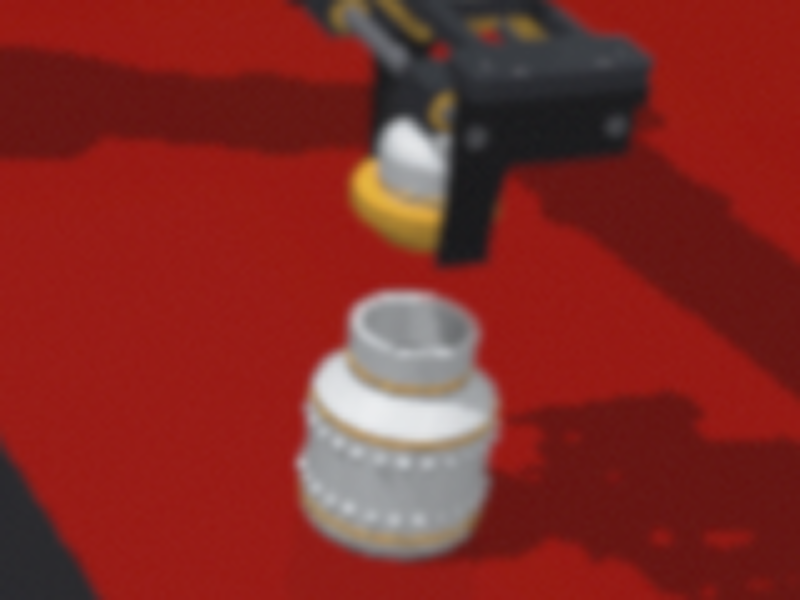

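View pics/top4c.png

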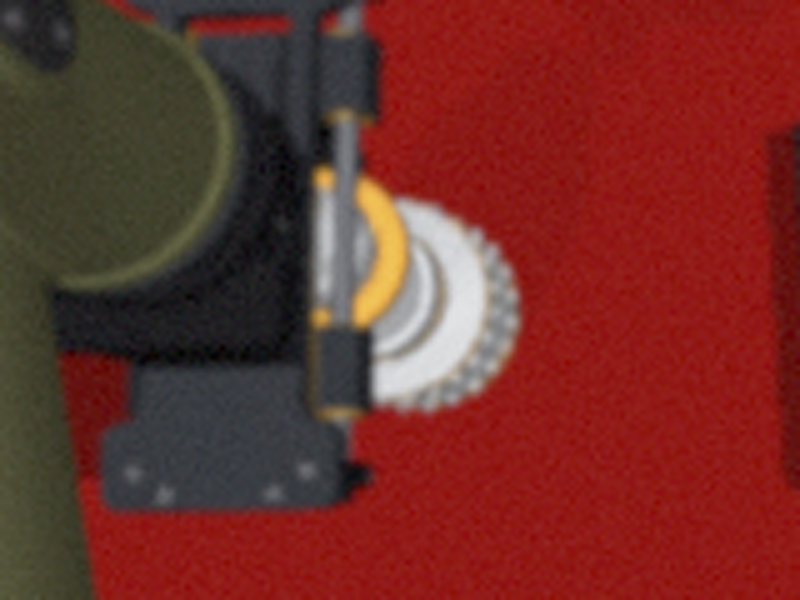

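```bash
cat > fit.py <<'E'
from h import *
from scipy.optimize import least_squares
def yel(d,box,zr):
    X=cloud(d);hsv=cv2.cvtColor(d['pixels'],cv2.COLOR_BGR2HSV)
    m=(hsv[...,0]>15)&(hsv[...,0]<32)&(hsv[...,1]>110)&(hsv[...,2]>130)
    u0,u1,v0,v1=box;mm=np.zeros_like(m);mm[v0:v1,u0:u1]=1
    m&=mm.astype(bool)
    P=X[m];P=P[(P[:,2]>zr[0])&(P[:,2]<zr[1])];return P
E
python3 - <<'E'
from fit import *
for n,box in(('scene4',(326,450,120,180)),('top4',(130,150,170,230))):
    d=pickle.load(open(n+'.pkl','rb'));P=yel(d,box,(.14,.19))
    print(n,len(P),P.min(0),P.max(0),np.percentile(P[:,2],[5,25,50,75,95]))
    H=cv2.convexHull(P[:,:2].astype(np.float32))[:,0]
    print(H)
# plane of yellow top
E
```

```text
scene4 145 [0.4735 0.1502 0.1471] [0.5278 0.175  0.1695] [0.1515 0.1612 0.1658 0.1674 0.1686]
[[0.5278 0.1658]
 [0.5269 0.1705]
 [0.5266 0.1723]
 [0.5197 0.175 ]
 [0.4735 0.1661]
 [0.4749 0.1611]
 [0.4852 0.1542]
 [0.4902 0.1521]
 [0.4916 0.1517]
 [0.493  0.1513]
 [0.4952 0.1508]
 [0.5003 0.1503]
 [0.5022 0.1502]
 [0.5055 0.1502]
 [0.5169 0.1544]
 [0.5265 0.1617]]
top4 158 [0.4727 0.1489 0.1623] [0.5237 0.1639 0.174 ] [0.1649 0.1676 0.1687 0.1698 0.1713]
[[0.4727 0.163 ]
 [0.4758 0.1584]
 [0.4776 0.1568]
 [0.4847 0.1515]
 [0.4959 0.1489]
 [0.4978 0.149 ]
 [0.5048 0.1504]
 [0.5137 0.1536]
 [0.5177 0.1561]
 [0.52   0.1585]
 [0.5237 0.1639]]
```

The top view shows the rim at about (360,250), still left of the caddy mouth at about (405,290). Both cameras agree that the rim centre needs to move about -3 mm in x and +3.8 mm in y. I'll correct that and lower partway.

Request:
play_rows --targets "0.4 -0.3 0.5 0 0 -0.005 -1;0 0 1 0 0 0 -1;0 0 1 0 0 0 -1;0 0 0 0 0 0 -1"

```text
time: 9.07
position: [0.4942, 0.1849, 0.3057]
tool_rot: [2.221, 2.221, -0.003]
ft_force: [1.1, -0.9, -2.7]
grip_width: 0.694
```

```bash
python3 -c "
from fit import *
plan(.4947,.1846,.125,0)
for n in('scene','top'):
  d=shot(n,n+'5');u,v=(386,190) if n=='scene' else (137,222)
  cv2.imwrite('pics/%s5c.png'%n,cv2.resize(d['pixels'][v-60:v+60,u-80:u+80],None,fx=5,fy=5,interpolation=2))
for n,box in(('scene5',(326,450,130,210)),('top5',(130,155,170,250))):
    d=pickle.load(open(n+'.pkl','rb'));P=yel(d,box,(.12,.17))
    print(n,len(P),P.min(0),P.max(0),np.percentile(P[:,2],[5,25,50,75,95]))
    print(cv2.convexHull(P[:,:2].astype(np.float32))[:,0].tolist())
plan(.4947,.1846,.125,0)
"
```

```text
t 9.075 grasp [0.494  0.1847 0.1417] R [[0.0, 1.0, -0.001], [1.0, -0.0, -0.002], [-0.002, -0.001, -1.0]] f [ 1.1302 -0.9109 -2.7298] grip 0.6940397868416247 q [-0.742   0.1362  0.3601  1.8898 -0.0518  1.1262 -0.3627]
tool shift cm [-0.032   0.0534  1.668 ] world cm [ 0.0519 -0.0345 -1.668 ] turn [-0.0009  0.0015 -0.0001]
scene5 139 [0.4711 0.153  0.1214] [0.5264 0.1797 0.1422] [0.1247 0.1344 0.1385 0.1397 0.141 ]
[[0.5263544321060181, 0.17220260202884674], [0.5228904485702515, 0.17732633650302887], [0.5130786895751953, 0.17972563207149506], [0.4710755944252014, 0.1683255434036255], [0.4731038212776184, 0.16287389397621155], [0.4828481078147888, 0.1565953940153122], [0.4864000976085663, 0.15543586015701294], [0.49717140197753906, 0.15302443504333496], [0.504642903804779, 0.1542200893163681], [0.5166832804679871, 0.1608542799949646], [0.5212421417236328, 0.16505378484725952], [0.5260620713233948, 0.1700557917356491]]
top5 164 [0.4684 0.154  0.1354] [0.5208 0.171  0.1485] [0.1385 0.1404 0.1413 0.1425 0.1446]
[[0.5208480358123779, 0.16767023503780365], [0.5204830765724182, 0.168859198689
[... 395 characters left out ...]
.48501235246658325, 0.1545553207397461], [0.4867827892303467, 0.154367133975029], [0.4903174936771393, 0.15399332344532013], [0.5016909241676331, 0.15436016023159027], [0.5038948059082031, 0.15495644509792328], [0.5073084831237793, 0.1561727225780487], [0.5151088833808899, 0.16208697855472565], [0.5168318152427673, 0.1636311262845993], [0.5186837315559387, 0.1653926521539688]]
t 9.175 grasp [0.4948 0.1849 0.1427] R [[0.0, 1.0, 0.001], [1.0, -0.0, -0.001], [-0.001, 0.001, -1.0]] f [ 0.7921  0.4435 -2.3745] grip 0.6929922761184263 q [-0.742   0.1353  0.3603  1.8884 -0.0517  1.1266 -0.3628]
tool shift cm [-0.0415  0.005   1.7727] world cm [ 0.0062 -0.0427 -1.7727] turn [ 0.0007  0.0007 -0.0003]
```

View pics/scene5c.png

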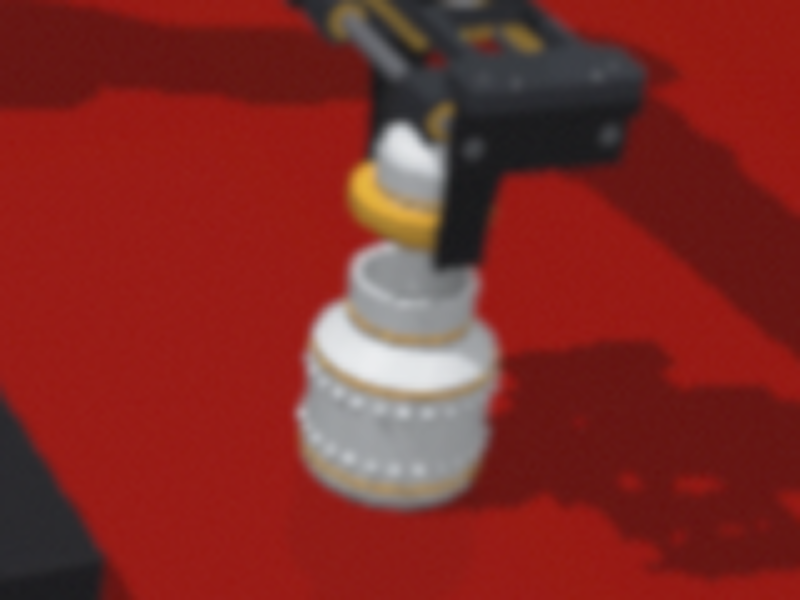

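View pics/top5c.png

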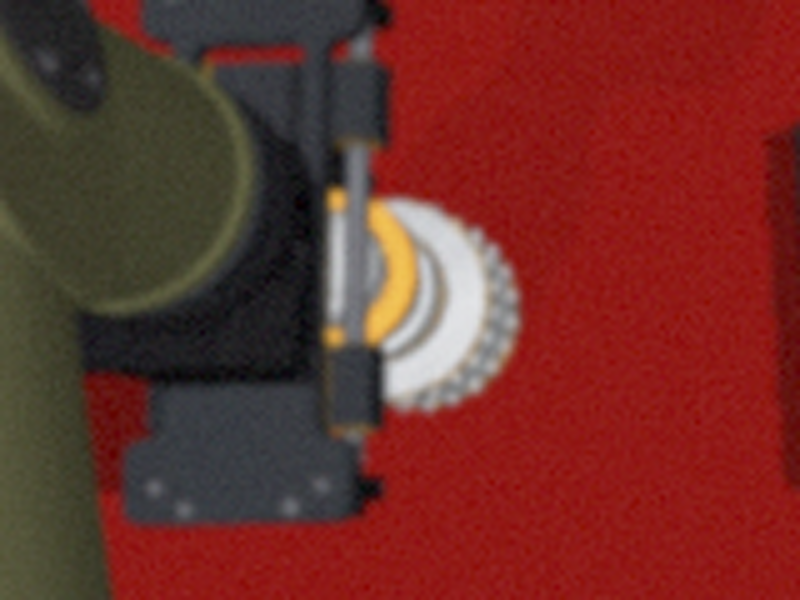

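Both views put the rim within about 1 mm of the mouth axis: top gives (.4945,.185) and scene gives (.497,.184). Now I'll lower in steps and watch the force.

Request:
play_rows --targets "0 0 0.6 0 0 0 -1;0 0 0.7 0 0 0 -1;0 0 0.6 0 0 0 -1;0 0 0 0 0 0 -1"

```text
time: 9.68
position: [0.4949, 0.185, 0.2868]
tool_rot: [2.221, 2.22, 0.001]
ft_force: [0.1, -0.2, -2.5]
grip_width: 0.697
```

```bash
python3 -c "
from fit import *
plan(.4947,.1844,.109,0)"
```

```text
t 9.675 grasp [0.4952 0.185  0.1228] R [[0.0, 1.0, 0.002], [1.0, -0.0, -0.0], [-0.0, 0.002, -1.0]] f [ 0.1427 -0.2323 -2.5121] grip 0.6974864002147999 q [-0.7386  0.1571  0.3595  1.9085 -0.0613  1.0853 -0.355 ]
tool shift cm [-0.0644 -0.0235  1.3814] world cm [-0.0214 -0.0648 -1.3815] turn [ 0.0015  0.0003 -0.0004]
```

Request:
play_rows --targets "-0.06 -0.03 0.3 0.001 0 0 -1;0 0 0.3 0 0 0 -1;0 0 0 0 0 0 -1"

```text
time: 10.05
position: [0.4947, 0.1844, 0.2806]
tool_rot: [2.222, 2.22, 0.001]
ft_force: [-0.9, 0.3, -2.3]
grip_width: 0.703
```

```bash
python3 -c "
from fit import *
plan(.4947,.1844,.109,0)"
```

```text
t 10.05 grasp [0.4949 0.1844 0.1166] R [[0.001, 1.0, 0.001], [1.0, -0.001, -0.0], [-0.0, 0.001, -1.0]] f [-0.8842  0.3268 -2.2623] grip 0.7031995229825918 q [-0.7369  0.1636  0.3596  1.9153 -0.0648  1.0732 -0.3513]
tool shift cm [ 0.002  -0.0033  0.7582] world cm [-0.0028  0.0019 -0.7582] turn [ 0.0008  0.0001 -0.0005]
```

No contact force, and the plug is in the mouth. I'll continue.

Request:
play_rows --targets "0 0 0.3 0 0 0 -1;0 0 0.2 0 0 0 -1;0 0 0 0 0 0 -1"

```text
time: 10.42
position: [0.4948, 0.1845, 0.2754]
tool_rot: [2.221, 2.22, 0.001]
ft_force: [-0.2, -0.1, -2.4]
grip_width: 0.698
```

```bash
python3 -c "
from fit import *
plan(.4947,.1844,.109,0)"
```

```text
t 10.425 grasp [0.495  0.1845 0.1114] R [[0.0, 1.0, 0.001], [1.0, -0.0, 0.0], [0.0, 0.001, -1.0]] f [-0.164  -0.0717 -2.3645] grip 0.6975024567263044 q [-0.736   0.1697  0.3592  1.9201 -0.0676  1.0624 -0.349 ]
tool shift cm [-0.0057 -0.0103  0.2437] world cm [-0.01   -0.0057 -0.2437] turn [ 0.0011 -0.0001 -0.0004]
```

Request:
play_rows --targets "0 0 0.15 0 0 0 -1;0 0 0.1 0 0 0 -1;0 0 0 0 0 0 -1"

```text
time: 10.8
position: [0.495, 0.1845, 0.2736]
tool_rot: [2.221, 2.22, 0.002]
ft_force: [-1.2, 0.5, -2.0]
grip_width: 0.698
```

```bash
python3 -c "
from fit import *
plan(.4947,.1844,.109,0)"
```

```text
t 10.8 grasp [0.4953 0.1846 0.1096] R [[0.0, 1.0, 0.002], [1.0, -0.0, 0.001], [0.001, 0.002, -1.0]] f [-1.1756  0.4681 -1.9912] grip 0.6983980777260135 q [-0.7355  0.172   0.3591  1.9216 -0.069   1.0581 -0.3479]
tool shift cm [-0.01   -0.0307  0.0628] world cm [-0.0306 -0.0099 -0.0628] turn [ 0.0016 -0.0006 -0.0005]
```

Request:
play_rows --targets "0 0 0.12 0 0 0 -1;0 0 0.1 0 0 0 -1;0 0 0 0 0 0 -1"

```text
time: 11.18
position: [0.4952, 0.1845, 0.2737]
tool_rot: [2.222, 2.221, 0.004]
ft_force: [1.0, -0.0, -2.0]
grip_width: 0.696
```

```bash
python3 -c "
from fit import *
plan(.4947,.1844,.109,0)"
```

```text
t 11.175 grasp [0.4955 0.1847 0.1097] R [[0.001, 1.0, 0.002], [1.0, -0.001, 0.002], [0.002, 0.002, -1.0]] f [ 0.9802 -0.0189 -2.0033] grip 0.696262451163074 q [-0.7349  0.1722  0.3591  1.9213 -0.0701  1.0578 -0.3469]
tool shift cm [-0.0055 -0.0535  0.0671] world cm [-0.0534 -0.0054 -0.0672] turn [ 0.0017 -0.0015 -0.0006]
```

Request:
play_rows --targets "0 0 0.3 0 0 0 -1;0 0 0.3 0 0 0 -1"

```text
time: 11.42
position: [0.4958, 0.1843, 0.2734]
tool_rot: [-2.221, -2.219, -0.005]
ft_force: [-9.6, -4.7, 23.8]
grip_width: 0.698
```

```bash
python3 -c "
from fit import *
plan(.4947,.1844,.109,0)
for n in('scene',):
  d=shot(n,n+'6');u,v=(386,190) if n=='scene' else (137,222)
  cv2.imwrite('pics/%s6c.png'%n,cv2.resize(d['pixels'][v-60:v+60,u-80:u+80],None,fx=5,fy=5,interpolation=2))
plan(.4947,.1844,.109,0)
"
```

```text
t 11.425 grasp [0.4959 0.1849 0.1094] R [[0.001, 1.0, 0.001], [1.0, -0.001, 0.003], [0.003, 0.001, -1.0]] f [-9.6343 -4.7227 23.7707] grip 0.6976486645511722 q [-0.7336  0.1737  0.3594  1.9203 -0.0731  1.0577 -0.3442]
tool shift cm [ 0.0078 -0.1075  0.0352] world cm [-0.1075  0.008  -0.0353] turn [ 0.0007 -0.0034 -0.0008]
t 11.475 grasp [0.4959 0.1849 0.1094] R [[0.001, 1.0, 0.001], [1.0, -0.001, 0.003], [0.003, 0.001, -1.0]] f [-8.9865 -4.2263 21.5653] grip 0.7004891022282593 q [-0.7336  0.1736  0.3594  1.9204 -0.0732  1.0577 -0.344 ]
tool shift cm [ 0.0081 -0.1061  0.037 ] world cm [-0.1061  0.0083 -0.037 ] turn [ 0.0007 -0.0034 -0.0008]
```

View pics/scene6c.png

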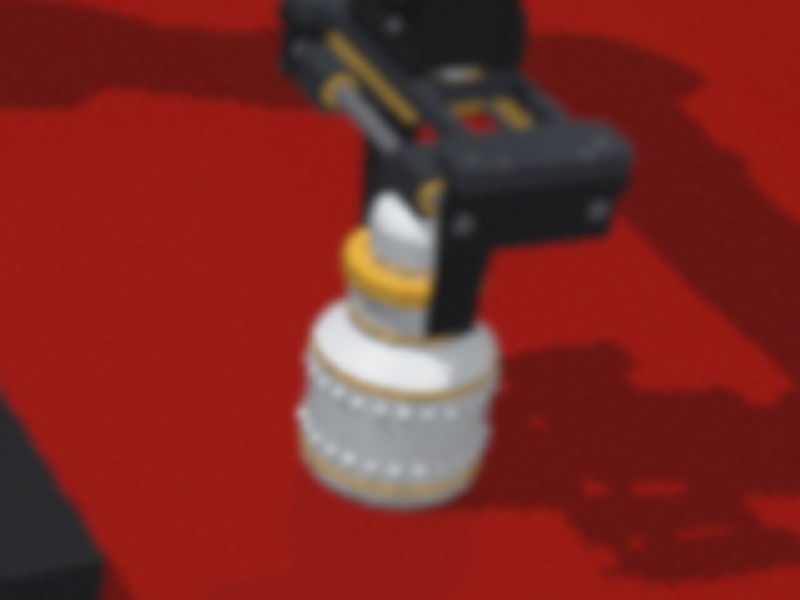

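The rim is resting on the neck at about (395,270), with about 26 N of vertical contact. I'll unload that push, then release.

Request:
play_rows --targets "0 0 0 0 0 0 -1;0 -0.05 -0.05 0 0 0 -1;0 0 0 0 0 0 -1"

```text
time: 11.85
position: [0.4952, 0.1843, 0.2736]
tool_rot: [-2.221, -2.219, -0.006]
ft_force: [-0.6, -0.3, 1.2]
grip_width: 0.699
```

```bash
python3 -c "
from fit import *
plan(.4947,.1844,.109,0)
"
```

```text
t 11.85 grasp [0.4954 0.185  0.1096] R [[0.001, 1.0, 0.001], [1.0, -0.001, 0.004], [0.004, 0.001, -1.0]] f [-0.5531 -0.2633  1.1633] grip 0.6993626498785916 q [-0.734   0.1721  0.3592  1.9216 -0.0725  1.0572 -0.345 ]
tool shift cm [ 0.0048 -0.0516  0.057 ] world cm [-0.0515  0.0051 -0.057 ] turn [ 0.0013 -0.0037 -0.0008]
```

Unloaded. I'll open gently.

Request:
play_rows --targets "0 0 0 0 0 0 0.5;0 0 0 0 0 0 0.7;0 0 0 0 0 0 0.9;0 0 0 0 0 0 1;0 0 0 0 0 0 1;0 0 0 0 0 0 1"

```text
time: 12.6
position: [0.4957, 0.1846, 0.2737]
tool_rot: [-2.222, -2.22, -0.007]
ft_force: [-0.5, 0.4, 0.0]
grip_width: 0.996
```

```bash
python3 -c "
from fit import *
plan(.4953,.1847,.129,0)
for n in('scene','top'):
  d=shot(n,n+'7');u,v=(386,190) if n=='scene' else (137,222)
  cv2.imwrite('pics/%s7c.png'%n,cv2.resize(d['pixels'][v-60:v+60,u-80:u+80],None,fx=5,fy=5,interpolation=2))
for n,box in(('scene7',(326,450,130,240)),('top7',(130,160,170,260))):
    d=pickle.load(open(n+'.pkl','rb'));P=yel(d,box,(.1,.125))
    print(n,len(P),P.min(0),P.max(0),np.percentile(P[:,2],[5,25,50,75,95]))
    print(cv2.convexHull(P[:,:2].astype(np.float32))[:,0].tolist())
"
```

```text
t 12.6 grasp [0.4962 0.1853 0.1097] R [[0.001, 1.0, 0.003], [1.0, -0.001, 0.004], [0.004, 0.003, -1.0]] f [-0.4718  0.3911  0.0056] grip 0.9960358465077264 q [-0.734   0.1726  0.3591  1.9208 -0.0725  1.0561 -0.345 ]
tool shift cm [ 0.0184 -0.0396 -1.9337] world cm [-0.0449  0.0107  1.9337] turn [ 0.0027 -0.004  -0.0007]
scene7 137 [0.4552 0.154  0.1   ] [0.5305 0.1877 0.11  ] [0.1011 0.1048 0.1068 0.1077 0.1089]
[[0.5305104851722717, 0.17914645373821259], [0.5251922607421875, 0.18570531904697418], [0.5159584283828735, 0.18773013353347778], [0.4551851749420166, 0.17764636874198914], [0.4812323749065399, 0.15864309668540955], [0.4854409694671631, 0.15686525404453278], [0.49249449372291565, 0.1539798229932785], [0.5080621242523193, 0.1541738510131836], [0.5146023631095886, 0.1581728756427765], [0.5197975039482117, 0.1628091186285019], [0.5271636843681335, 0.17125268280506134]]
top7 155 [0.4661 0.1533 0.1018] [0.5244 0.1813 0.1155] [0.1059 0.108  0.109  0.1103 0.1119]
[[0.5243740081787109, 0.18041425943374634], [0.5209736824035645, 0.1812576949596405], [0.47393080592155457, 0.1800495833158493], [0.4661170244216919, 0.1797015517950058], [0.46970829367637634, 0.16823293268680573], [0.4701641798019409, 0.16758975386619568], [0.4740893840789795, 0.16226302087306976], [0.4754626750946045, 0.1609390527009964], [0.4831225872039795, 0.15533211827278137], [0.48734259605407715, 0.15421506762504578], [0.4927971065044403, 0.15350070595741272], [0.49658578634262085, 0.15334054827690125], [0.4984794855117798, 0.15326116979122162], [0.5006042718887329, 0.15360035002231598], [0.5041411519050598, 0.15484552085399628], [0.5123935341835022, 0.1594068706035614], [0.516340970993042, 0.1632278859615326], [0.5184038281440735, 0.16528651118278503], [0.5203767418861389, 0.16905862092971802]]
```

View pics/scene7c.png

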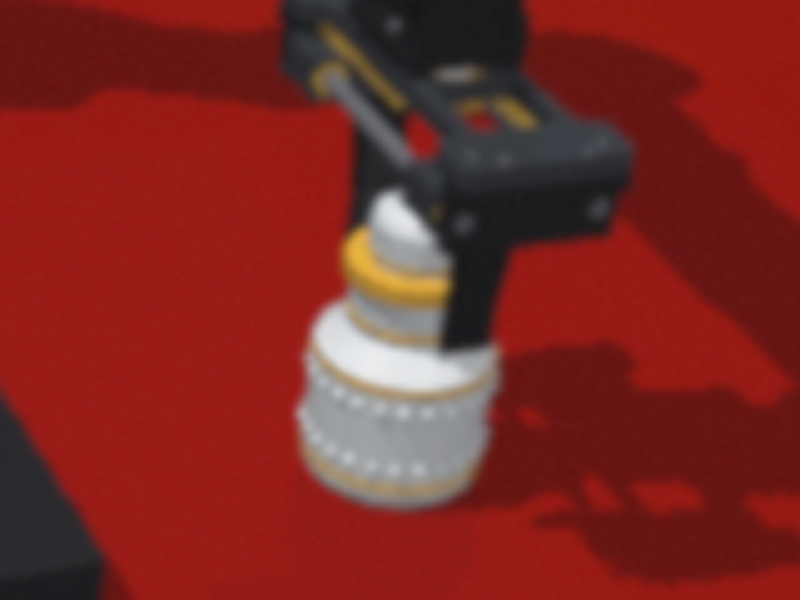

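View pics/top7c.png

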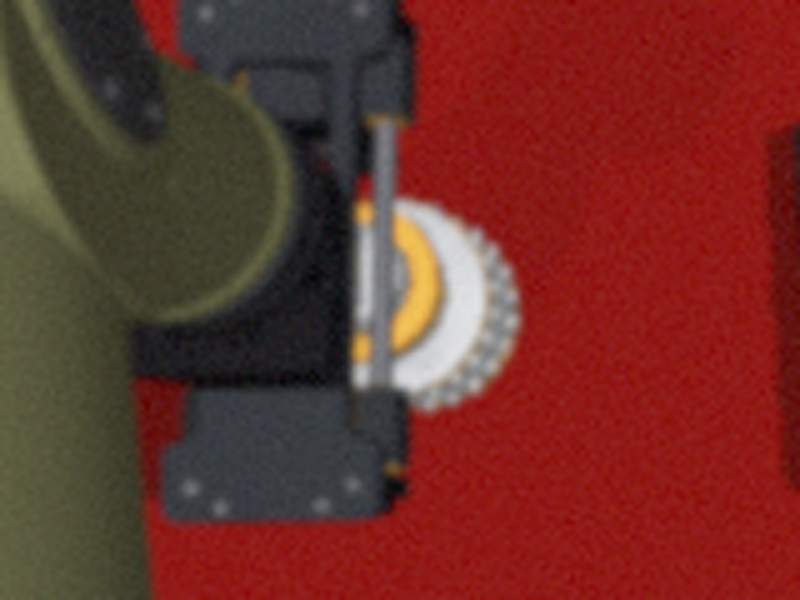

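Seated and released: the rim at (395,270) lies flat on the neck, its top at z of about .109, and the fingers are open. I'll raise to the outer lid's straight wall.

Request:
play_rows --targets "0 0 -1 0.002 -0.003 0 1;0 0 -1 0 0 0 1;0 0 -0.2 0 0 0 1;0 0 0 0 0 0 1"

```text
time: 13.2
position: [0.496, 0.1846, 0.298]
tool_rot: [2.222, 2.221, 0.004]
ft_force: [-0.4, -0.1, -0.2]
grip_width: 0.997
```

```bash
python3 -c "
from fit import *
plan(.4953,.1847,.131,0)
"
```

```text
t 13.2 grasp [0.4962 0.1849 0.134 ] R [[0.001, 1.0, 0.002], [1.0, -0.001, 0.002], [0.002, 0.002, -1.0]] f [-0.3893 -0.0879 -0.2096] grip 0.9972085096823582 q [-0.7389  0.1462  0.3609  1.8958 -0.0584  1.1073 -0.3563]
tool shift cm [ 0.0064 -0.0656  0.2985] world cm [-0.065   0.0069 -0.2986] turn [ 0.0018 -0.0015 -0.0007]
```

Request:
play_rows --targets "0 -0.05 0.3 0.001 -0.002 0 1;0 0 0 0 0 0 1"

```text
time: 13.45
position: [0.4952, 0.1845, 0.2944]
tool_rot: [2.222, 2.22, -0.001]
ft_force: [-0.1, -0.3, 0.4]
grip_width: 1.0
```

```bash
python3 -c "
from fit import *
plan(.4953,.1847,.131,0)
for n in('scene','top'):
  d=shot(n,n+'8');u,v=(386,190) if n=='scene' else (137,222)
  cv2.imwrite('pics/%s8c.png'%n,cv2.resize(d['pixels'][v-60:v+60,u-80:u+80],None,fx=5,fy=5,interpolation=2))
plan(.4953,.1847,.131,0)
"
```

```text
t 13.45 grasp [0.4952 0.1844 0.1304] R [[0.001, 1.0, 0.0], [1.0, -0.001, -0.001], [-0.001, 0.0, -1.0]] f [-0.0696 -0.3302  0.391 ] grip 0.9996732371279989 q [-0.7392  0.1495  0.3605  1.9    -0.0579  1.1024 -0.3569]
tool shift cm [ 0.0156  0.0077 -0.0562] world cm [0.0077 0.0156 0.0562] turn [ 0.0001  0.0009 -0.0007]
t 13.55 grasp [0.4955 0.1845 0.1307] R [[0.001, 1.0, 0.001], [1.0, -0.001, -0.001], [-0.001, 0.001, -1.0]] f [ 0.8473 -0.725   0.2437] grip 1.000975313085652 q [-0.7392  0.1494  0.3605  1.8996 -0.058   1.1025 -0.3569]
tool shift cm [ 0.0104 -0.0082 -0.0295] world cm [-0.0082  0.0104  0.0295] turn [ 0.0006  0.0006 -0.0008]
```

View pics/scene8c.png

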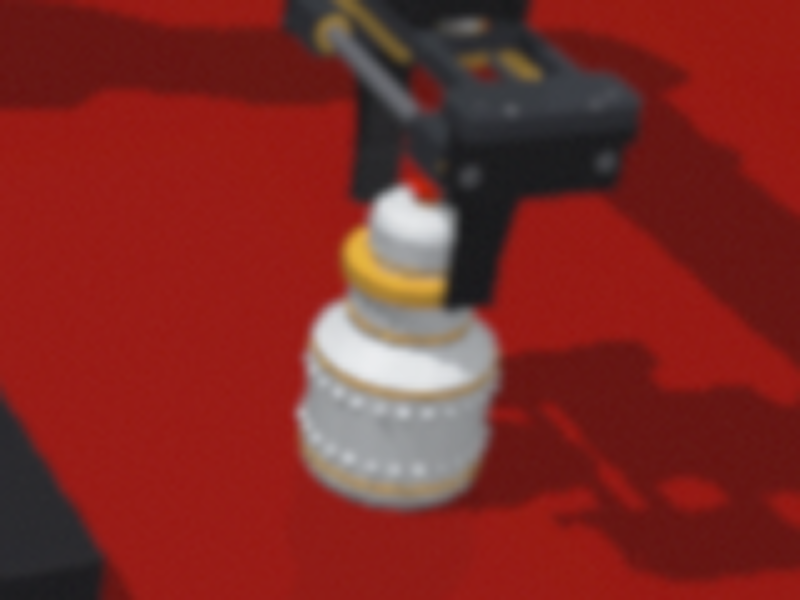

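View pics/top8c.png

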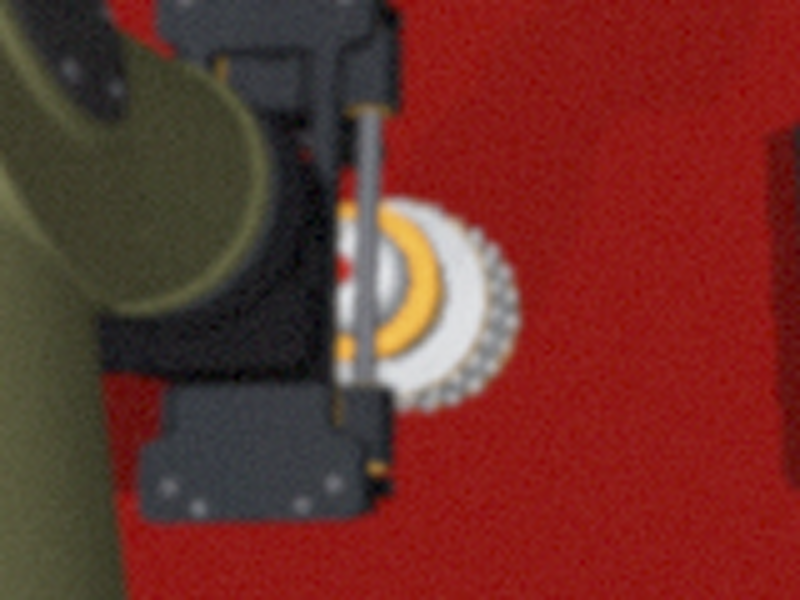

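```bash
python3 -c "
from fit import *
d=pickle.load(open('scene8.pkl','rb'));X=cloud(d)
for v in range(180,200,2):
  print(v,[ (X[v,u].round(4)).tolist() for u in (398,401)])
"
```

```text
180 [[0.5506, 0.1759, 0.1402], [0.5472, 0.1847, 0.1372]]
182 [[0.5483, 0.1779, 0.1339], [0.5498, 0.1839, 0.134]]
184 [[0.5482, 0.1787, 0.1291], [0.5469, 0.1863, 0.1274]]
186 [[0.5466, 0.1803, 0.1232], [0.549, 0.1858, 0.1239]]
188 [[0.5482, 0.1801, 0.1193], [0.5494, 0.1864, 0.1192]]
190 [[0.5492, 0.1803, 0.1151], [0.5484, 0.1877, 0.1137]]
192 [[0.518, 0.1988, 0.0895], [0.3821, 0.2845, -0.0012]]
194 [[0.5191, 0.1989, 0.0851], [0.3897, 0.281, -0.0023]]
196 [[0.5183, 0.2002, 0.0794], [0.5043, 0.2156, 0.069]]
198 [[0.5181, 0.2011, 0.0741], [0.514, 0.2108, 0.0703]]
```

The lowest point of the finger reads about .1125, while the rim top reads .108 in the same camera, so there are 3–4 mm of clearance. I'll close gently.

Request:
play_rows --targets "0 0 0 0 0 0 0.5;0 0 0 0 0 0 0.3;0 0 0 0 0 0 0.15;0 0 0 0 0 0 0;0 0 0 0 0 0 -0.2;0 0 0 0 0 0 -1;0 0 0 0 0 0 -1;0 0 0 0 0 0 -1" --newtons 12

```text
time: 14.55
position: [0.4954, 0.1846, 0.2945]
tool_rot: [2.222, 2.22, -0.001]
ft_force: [-0.6, 0.1, -0.8]
grip_width: 0.516
```

```bash
python3 -c "
from fit import *
plan(.4953,.1847,.131,0)
"
```

```text
t 14.55 grasp [0.4954 0.1844 0.1305] R [[0.001, 1.0, 0.0], [1.0, -0.001, -0.001], [-0.001, 0.0, -1.0]] f [-0.606   0.1104 -0.7866] grip 0.5162357566939452 q [-0.7392  0.1497  0.3606  1.8997 -0.058   1.1024 -0.357 ]
tool shift cm [ 0.0145 -0.0081 -0.0494] world cm [-0.0081  0.0145  0.0494] turn [ 0.0004  0.0008 -0.0009]
```

Request:
play_rows --targets "0 0 0 0 0 0 -1;0 0 -0.2 0 0 0 -1;0 0 -0.3 0 0 0 -1;0 0 -0.3 0 0 0 -1;0 0 -0.4 0 0 0 -1;0 0 -0.4 0 0 0 -1;0 0 0 0 0 0 -1"

```text
time: 15.42
position: [0.4953, 0.1845, 0.3117]
tool_rot: [2.222, 2.22, -0.001]
ft_force: [0.0, -0.3, -0.9]
grip_width: 0.518
```

```bash
python3 -c "
from fit import *
plan(.4953,.1847,.231,0)
for n in('scene',):
  d=shot(n,n+'9');u,v=(386,190) if n=='scene' else (137,222)
  cv2.imwrite('pics/%s9c.png'%n,cv2.resize(d['pixels'][v-60:v+60,u-80:u+80],None,fx=5,fy=5,interpolation=2))
plan(.4953,.1847,.231,0)
"
```

```text
t 15.425 grasp [0.4954 0.1844 0.1477] R [[0.001, 1.0, 0.0], [1.0, -0.001, -0.001], [-0.001, 0.0, -1.0]] f [ 0.0187 -0.2672 -0.9062] grip 0.5176857657349575 q [-0.7419  0.1315  0.3612  1.8818 -0.0501  1.1372 -0.3633]
tool shift cm [ 0.0086 -0.0003 -8.3325] world cm [-0.0025  0.0155  8.3325] turn [ 0.0003  0.0008 -0.0009]
t 15.475 grasp [0.4952 0.1843 0.1475] R [[0.001, 1.0, -0.0], [1.0, -0.001, -0.001], [-0.001, -0.0, -1.0]] f [ 0.0899  0.4593 -2.0467] grip 0.5136289455866409 q [-0.7419  0.1317  0.3612  1.8821 -0.0501  1.1371 -0.3633]
tool shift cm [ 0.0098  0.0061 -8.3537] world cm [0.0063 0.0184 8.3537] turn [-0.      0.001  -0.0008]
```

View pics/scene9c.png

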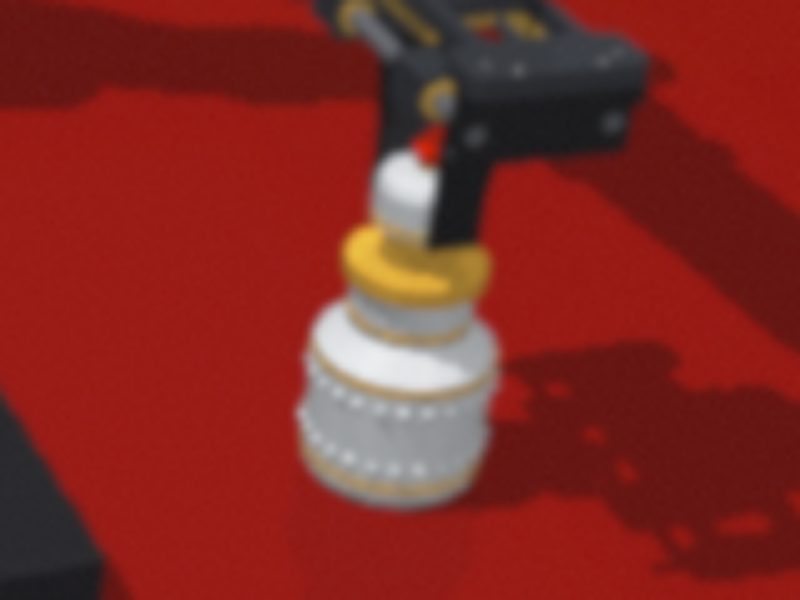

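The outer lid has risen alone, with its lower edge at about (400,240). The brass lid stays on the neck at (415,265). I'll raise it to about 10 cm clear.

Request:
play_rows --targets "0 0 -1 0 0 0 -1;0 0 -1.5 0 0 0 -1;0 0 -1.5 0 0 0 -1;0 0 -1.5 0 0 0 -1;0 0 -1.2 0 0 0 -1;0 0 -0.8 0 0 0 -1;0 0 -0.3 0 0 0 -1;0 0 0 0 0 0 -1;0 0 0 0 0 0 -1"

```text
time: 16.6
position: [0.4952, 0.1845, 0.3955]
tool_rot: [2.222, 2.22, 0.0]
ft_force: [-1.0, 0.2, -0.4]
grip_width: 0.516
```

```bash
python3 -c "
from fit import *
plan(.4953,.1847,.231,0)
"
```

```text
t 16.6 grasp [0.4953 0.1844 0.2315] R [[0.001, 1.0, 0.001], [1.0, -0.001, -0.001], [-0.001, 0.001, -1.0]] f [-1.01    0.1685 -0.4021] grip 0.5162553567663529 q [-0.7519  0.0628  0.3613  1.7776 -0.0222  1.3049 -0.3864]
tool shift cm [0.0192 0.0079 0.0521] world cm [ 0.0079  0.0192 -0.0521] turn [ 0.0007  0.0005 -0.0009]
```

```bash
python3 -c "
from fit import *
for n in('scene','top'):
  d=shot(n,n+'10');u,v=(386,170) if n=='scene' else (137,222)
  cv2.imwrite('pics/%s10c.png'%n,cv2.resize(d['pixels'][v-60:v+60,u-80:u+80],None,fx=5,fy=5,interpolation=2))
for n,box in(('scene10',(326,450,170,240)),('top10',(120,165,170,260))):
    d=pickle.load(open(n+'.pkl','rb'));P=yel(d,box,(.1,.125))
    A=np.c_[P[:,:2],np.ones(len(P))]; Q=P[P[:,2]>.105]
    print(n,len(P),P.min(0),P.max(0),np.percentile(P[:,2],[5,25,50,75,95]))
    c,r=cv2.minEnclosingCircle(P[:,:2].astype(np.float32));print(c,r)
# caddy centre drift and bystanders: depth difference top0 vs top10
a=pickle.load(open('top0.pkl','rb'));b=pickle.load(open('top10.pkl','rb'))
cv2.imwrite('pics/top10.png',b['pixels'])
"
```

```text
scene10 380 [0.467  0.1539 0.1003] [0.5292 0.2137 0.1166] [0.1017 0.1065 0.108  0.1134 0.1153]
(0.4981604814529419, 0.18435893952846527) 0.03144874423742294
top10 626 [0.4661 0.153  0.1023] [0.525  0.2    0.1189] [0.1063 0.1085 0.1101 0.1152 0.1175]
(0.4954039752483368, 0.18299070000648499) 0.030527867376804352
```

View pics/scene10c.png

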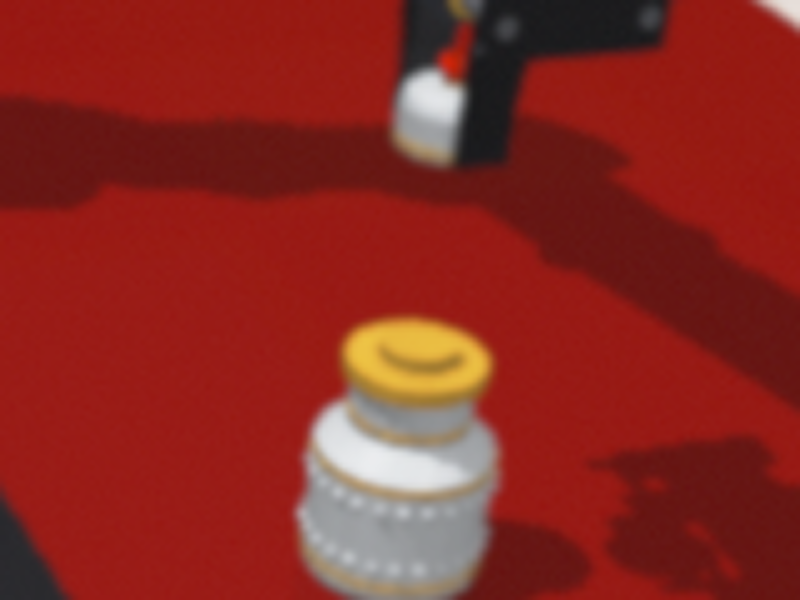

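View pics/scene10.png

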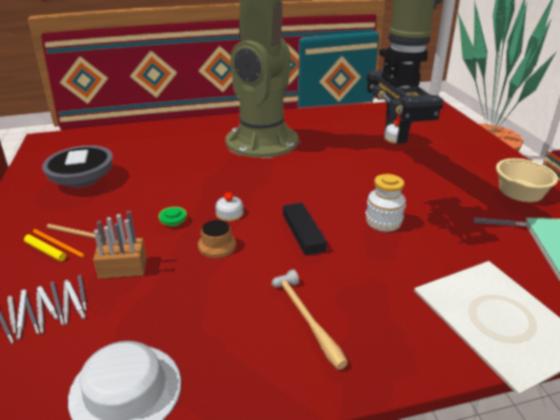

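The brass lid sits flat on the caddy at (389,182) in the scene view. Its rim centre is at (.498,.184), against (.497,.184) for the neck earlier. The outer lid is held level above it at (395,132), and the oilstone, hammer, rack and decoys are where they were. I'll hand in.

```bash
python3 -c "
from h import *
s=st()[0];print(s['qd'],s['grip_width'],s['time'])
print(ctrl.close_job())
"
```

```text
[ 0.0001 -0.0013 -0.0007 -0.0011  0.0013  0.0008  0.0007] 0.5190158867964778 16.7
the job is handed in; nothing more can be done
None
```

I carried out the whole sequence and handed the job in at 16.7 s of the 45 s allowed; `close_job()` reports no verdict.

- **Carry and seat:** I gripped the nested lids by the brass rim at 25 N and carried them over the oilstone. I lowered them until the rim met the neck, unloaded the push and let go.
- **Outer lid:** I gripped it alone at 12 N and drew it straight up. I held it there with its lower edge about 10 cm above the brass rim.

**Last checks**
- **Inner lid:** it looks flat on the neck. Its centre is within about 1 mm of the neck position I measured earlier, in both cameras.
- **Outer lid:** the tool is vertical to about 0.001 rad and the joints are still. The opening reads 45 mm, which fits the 44 mm cap.
- **Surroundings:** the caddy, the tools and the look-alikes are where they were in the scene picture. I judged this by eye, not by measurement.

**Disagreements**
- The two cameras differ by 2–3 mm in x, so I relied on differences within one camera.
- The final seating push peaked at about 26 N vertically and 10 N sideways. I relaxed it before releasing.

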